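# Weigh a bottle carrier on the sprung hook and record it

### The arm

A 7-joint arm with a two-finger parallel gripper is mounted at the origin on the work surface. World frame = base frame: x ahead of the robot, y to its left, z up, the work surface at z = 0. Lengths are in m, angles in rad, forces in N, time in s.
With the tool pointing down it reaches from about 0.4 to 0.9 m from the base axis. Payload 5.5 kg.
Tool frame: the origin (TCP) lies on the centre line of the jaws, within the pads' length; the fingertips stand 25 mm ahead of it and the grasp point (between the pads) lies 6 mm ahead of it; y points along the fingers, z is the direction in which the jaws open and shut, and the axes are right-handed (so a half turn about y gives the same grasp; the last joint's range is limited). The gripper opens to 85 mm and grips with 20 to 120 N. Pads are 22 mm wide; open, the fingers measure 114 mm over their backs; the gripper's body (76 mm by 85 mm) begins 54 mm behind the grasp point. The pads swing forward as they close: fully open they stand 13 mm farther back than shut.
Start: joints at [1.506, 0.501, -0.427, 1.55, 0.221, 1.138, -0.21], TCP at [0.209, -0.615, 0.256] pointing down, gripper open.
Joint ranges: [-2.88, 2.88], [-0.31, 2.03], [-1.54, 1.56], [0.2, 2.42], [-1.41, 4.55], [0.19, 2.02], [-2.57, 2.57]. Speed limits (rad/s): [2.57, 2.57, 3.14, 3.14, 3.14, 3.14, 3.14].

### API

Orientations are given as a unit quaternion [w, x, y, z].
In Python, from plant import bot, camera, camera_model, finish_job gives the robot as it stands.
- The arm moves only by the shell command python3 -m pendant 'ROWS'. ROWS is JSON, a list of rows, each a list of 3 entries, a list of its own where there are three numbers: the shift along the tool's x, y, z in m, then the turn about the tool's y in degrees, then the opening in per cent of the stroke, from 0 (shut) to 100 (fully open). A call has 1 to 10 rows; each row shifts and turns the commanded pose from where the row before left it, along the tool's axes as they then stand; what a row does not reach is not made up. A row lasts 1/12 s, in which the tool goes at most 41.7 mm and 7.16 degrees, less where a joint would pass 70% of its speed; a pose out of reach is approached as far as the arm can. A call with a gripper value outside its range is refused whole. The fingers move at their own pace and stop on an object; the grip force is fixed at half the most. Time passes only in rows, so rows that do not move let the fingers close. It gives the time, the measured TCP pose, the force and the opening at its end, in the units of the state.
- bot.state(): the state, without advancing time (a new reading comes with each control period).
- camera(name): name is "scene" or "top"; returns the picture (480x640x3 uint8, red, green, blue); there is no depth.
- camera_model(name): a dict with "camera_matrix" (3x3 intrinsics, pixels), "rvec" (rotation vector, rad) and "tvec" (3), from world to camera coordinates, as OpenCV has them. Camera axes: x right, y down, z forward; pixel columns grow to the right and rows downward; lengths in m; the calibration is good to about 2 mm. A picture is of the moment at which its call begins. camera_model takes no time and is no camera call.
- finish_job(): hands the job in, once; it reports no verdict.
The state is a dict: "clock": time; "q": joint angles; "qvel": joint speeds; "tau": joint torques, N m; "ee_pos": TCP position; "tool_rot": TCP orientation; "force": force on the tool from outside, world axes, zero at the start; "torque": the same for the moment, N m; "width": opening from 0.0 (shut) to 1.0 (fully open).
Only numpy, scipy, OpenCV 4.12 (cv2) and the standard library are available. Lean on these libraries where they do the work, as an engineer would, in place of code of your own. Each camera call takes 0.05 s, during which the arm holds its last target.

### The job

Check-weigh the grey carrier of four bottles: hang it by the window in its handle on the sprung hook of the stand, easing it on so that the hook does not slam down to its stop, let go and wait until hook and carrier have come to rest. Only then press the record button fully down and let it come up again, leaving the carrier hanging. Do not disturb the loose bottle or the carton.

Things in the scene. Friction and masses are not known exactly. Their poses are not given: they have to be found in the camera images.
- carrier_center (a point): Centre of the loose grey carrier (0.25 to 0.47 kg), 82.5 mm above its underside: an open tray 92 (x) by 88 (y) by 30 mm high, four small white-capped bottles in it (tops 91 mm up), and in its middle an upright flat handle 165 mm high, 44 mm wide along y, 10 mm thick along x. Grip the handle from above by its 44 mm width, at about the height of carrier_eye. Front and back are alike.
- carrier_eye (a point): Peak of the window in the carrier's handle, 145 mm above the underside, 62.5 mm above carrier_center. The window goes through along x, is 30 mm wide, and reaches from 95 mm above the underside up to a roof-shaped top edge (132 mm at its sides, 145 mm at this peak), which is to bear on the hook; the handle is solid above it.
- carrier: The same carrier taken as a whole, its origin at the centre of its underside, z up, x through the window, y along the handle's width.
- hook_seat (a point): Low point of the hook, on top of its 8 mm round steel bar, where the carrier is to hang; 259 mm above the table unloaded. x points along the bar to the column, away from the robot (turned up to 0.25 rad). Towards -x the bar rises to a free upturned tip, ending 38 mm away and 20 mm higher; towards +x it rises 10 mm and runs to a 40 mm wide grey carriage 85 mm away.
- hook (a joint): How far the hook has dipped, in m: 0 unloaded, stop at 0.085; over 0.080 counts as slammed. Its carriage slides straight down the column against a spring of about 90 N/m, lightly damped; with the carrier's full weight it settles at 0.025 to 0.050, bobbing for a second or two after being let go.
- scale: Fixed stand of the hook: grey foot plate 120 mm wide (y), 12 mm thick, from 75 mm before (-x) to 140 mm behind (+x) the origin, which lies on the table straight below the hook's seat; a 24 mm steel column 105 mm behind the origin, 380 mm high, a strip with tick marks beside it. x points from the hook's tip to the column.
- record_top (a point): Centre of the top of the round white record button, 32 mm across, on a low grey box (100 by 80 by 40 mm, fixed) on the table. It is pressed straight down.
- record (a joint): Travel of the record button in m: 0 up, 0.006 fully down (takes about 4 N); it springs back.
- bottle_a: Bystander: loose white-capped bottle 44 mm across, 105 mm high, standing alone to the robot's left; origin at the centre of its underside.
- carton: Bystander: loose white carton 45 by 100 by 45 mm high, to the robot's right; origin at the centre of its underside.
Mind the look-alikes: they are no part of the job. Leave any red or turquoise look-alike of the carrier alone. What is shaped like the part that bears record_top but orange is not meant.

How it is judged:
By the outcome, as a careful person would: the job done as asked, in the order asked, and still so for the second after the job is handed in, with the robot touching nothing.
It also fails if it takes over 64 s, if anything falls off the work surface, if the arm or the gripper's body presses on something with over 40 N, if the wrist force passes 120 N, or if a joint passes its speed limit or range.

## Working session

There is one attempt and no reset: what is moved stays moved. The work goes in short steps, Python scripts to look and compute and a shell command to move; the robot and the scene stay as the last step left them, time stands still between calls to the robot, and variables do not carry over. Pictures are saved under pics/ and viewed, and the job is handed in when it is done.

```bash
ls; mkdir -p pics
python3 - <<'E'
from plant import bot,camera,camera_model
import cv2
for n in("scene","top"):
    cv2.imwrite(f"pics/{n}0.png",camera(n)[:,:,::-1]); m=camera_model(n); print(n,m)
s=bot.state(); print(s)
E
```

```text
pics
scene {'camera_matrix': array([[444.29134237,   0.        , 324.71640649],
       [  0.        , 444.29134237, 239.27434227],
       [  0.        ,   0.        ,   1.        ]]), 'rvec': array([ 2.23786859,  0.97088765, -0.37497428]), 'tvec': array([-0.3585419 , -0.18934981,  1.42888183])}
top {'camera_matrix': array([[452.56669678,   0.        , 317.25650386],
       [  0.        , 452.56669678, 237.50819003],
       [  0.        ,   0.        ,   1.        ]]), 'rvec': array([ 2.17258348, -2.13407464,  0.1674661 ]), 'tvec': array([-0.01956704,  0.56137256,  1.25676488])}
{'clock': 0.1, 'q': array([ 1.50622161,  0.50175708, -0.42679776,  1.55131945,  0.22079821,
        1.13828915, -0.21031037]), 'qvel': array([ 0.00038085, -0.00084139, -0.00024203, -0.00226146, -0.0037768 ,
       -0.00125791, -0.0002298 ]), 'tau': array([-1.09962415e-02, -5.70813596e+01, -5.83899245e+00, -2.81749177e+01,
        1.03787772e-02,  5.58925953e-03, -6.18048921e-05]), 'ee_pos': array([ 0.20903417, -0.61487543,  0.2553711 ]), 'tool_rot': array([ 0.11529904, -0.11545285,  0.69823442, -0.69702615]), 'force': array([-0.26740144,  0.64852647, -0.27570597]), 'torque': array([0.00328265, 0.02668637, 0.05426575]), 'width': 1.0025566692601184}
```

View pics/scene0.png

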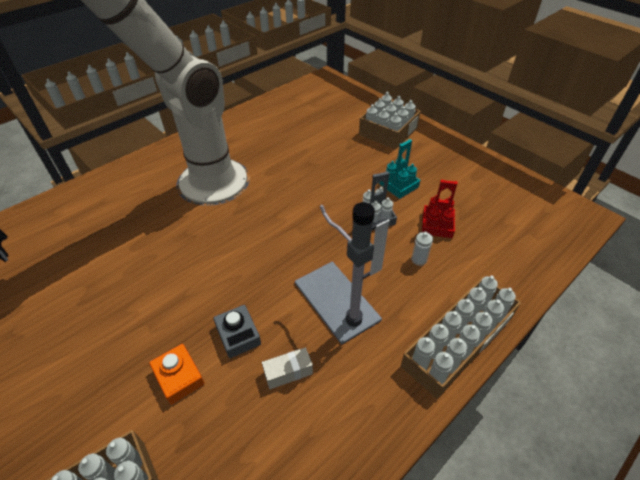

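View pics/top0.png

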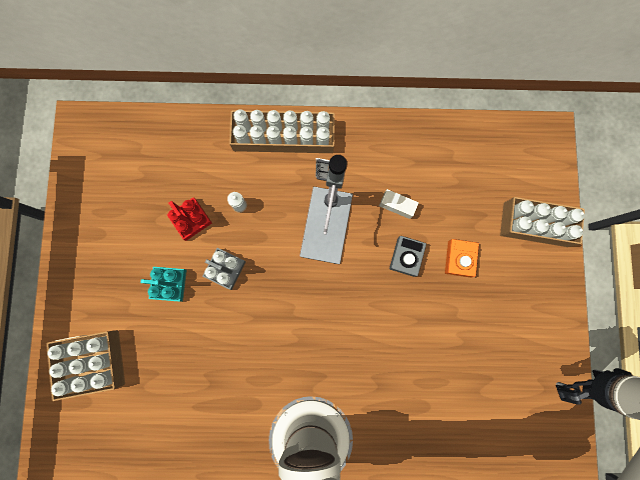

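The scene shows the grey carrier at about top (224,268) / scene (379,205). Its look-alikes are turquoise at top (166,284) / scene (402,175) and red at top (188,218) / scene (440,212). The record button on the grey box is at top (409,259) / scene (234,320), and the orange look-alike is at top (465,261) / scene (171,363). I choose the grey ones, and will check them in enlarged crops.

Run:
```python
import cv2,numpy as np
t=cv2.imread("pics/top0.png"); s=cv2.imread("pics/scene0.png")
def c(im,x,y,w,h,k,n): cv2.imwrite(n,cv2.resize(im[y:y+h,x:x+w],None,fx=k,fy=k,interpolation=cv2.INTER_CUBIC))
a=cv2.resize(t[238:298,190:260],None,fx=8,fy=8,interpolation=cv2.INTER_CUBIC)
cv2.imwrite("pics/c1.png",a)
c(t,290,140,150,140,4,"pics/c2.png")
c(s,310,160,100,100,6,"pics/c3.png")
c(s,200,250,190,130,4,"pics/c4.png")
```

```text
(no output)
```

View pics/c1.png

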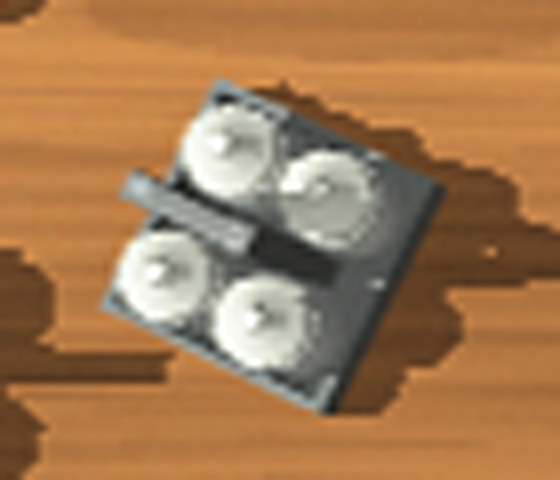

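View pics/c2.png

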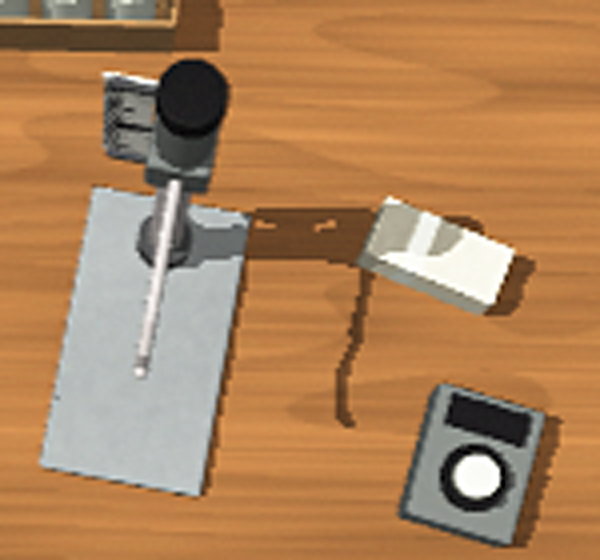

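View pics/c3.png

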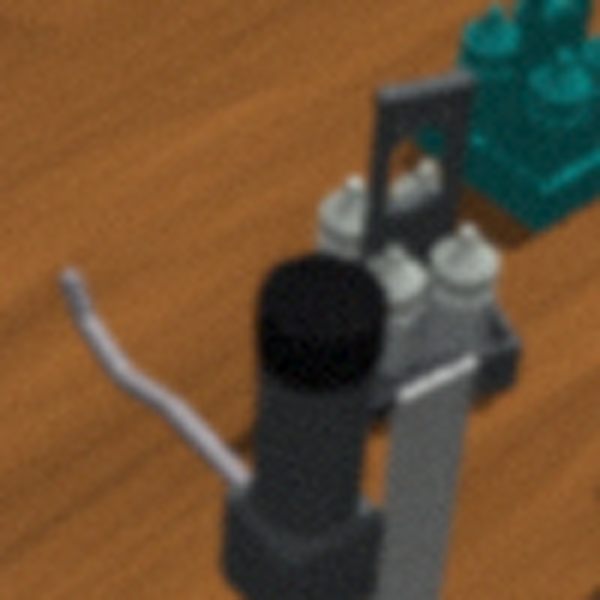

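View pics/c4.png

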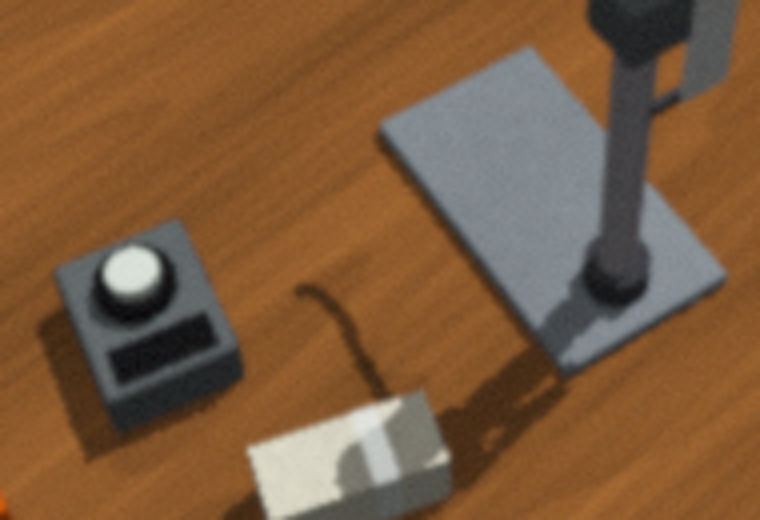

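The close crops confirm the dark grey carrier. In crop c1 its handle-top ends are at (132,187) and (250,238) and its tray corners are clear. The hook tip is at c2 (140,370) / c3 (70,275), the foot-plate corners are visible, and the white button is at c2 (476,476) / c4 (131,268).

```bash
cat > h.py <<'E'
import numpy as np,cv2
from plant import bot,camera,camera_model
from scipy.spatial.transform import Rotation as Ro
class C:
    def __init__(s,n):
        m=camera_model(n); s.K=np.array(m["camera_matrix"]); s.rv=np.array(m["rvec"],float); s.tv=np.array(m["tvec"],float)
        s.R=cv2.Rodrigues(s.rv)[0]; s.c=-s.R.T@s.tv
    def ray(s,p): 
        d=s.R.T@np.linalg.solve(s.K,[p[0],p[1],1]); return d/np.linalg.norm(d)
    def onz(s,p,z): d=s.ray(p); return s.c+d*(z-s.c[2])/d[2]
    def px(s,X): return cv2.projectPoints(np.atleast_2d(np.array(X,float)),s.rv,s.tv,s.K,None)[0][:,0]
T=C("top");S=C("scene")
def un(p,x0,y0,k): return ((p[0]+.5)/k-.5+x0,(p[1]+.5)/k-.5+y0)
def tri(pt,ps):
    A=[];b=[]
    for c,p in((T,pt),(S,ps)):
        d=c.ray(p);M=np.eye(3)-np.outer(d,d);A.append(M);b.append(M@c.c)
    X=np.linalg.lstsq(np.vstack(A),np.hstack(b),rcond=None)[0]
    return X,T.px(X)[0]-pt,S.px(X)[0]-ps
def toolaxes(st): 
    w,x,y,z=st["tool_rot"]; return Ro.from_quat([x,y,z,w]).as_matrix()
E
python3 - <<'E'
from h import *
np.set_printoptions(precision=4,suppress=True)
k1=lambda p:un(p,190,238,8);k2=lambda p:un(p,290,140,4);k3=lambda p:un(p,310,160,6);k4=lambda p:un(p,200,250,4)
print("tray",c:=[T.onz(k1(p),.03)[:2] for p in((218,82),(440,187),(328,412),(107,305))],np.mean(c,0),[np.linalg.norm(c[i]-c[i-1]) for i in range(4)])
for i in range(4):
    d=c[i]-c[i-1];print("edge ang",np.degrees(np.arctan2(d[1],d[0])))
a,b=[T.onz(k1(p),.165)[:2] for p in((132,187),(250,238))]
print("handle",a,b,(a+b)/2,np.linalg.norm(a-b),np.degrees(np.arctan2(*(b-a)[::-1])))
c=[T.onz(k2(p),.012)[:2] for p in((95,188),(250,215),(203,495),(42,465))]
print("foot",c,[np.linalg.norm(c[i]-c[i-1]) for i in range(4)])
for p,q in((3,0),(2,1)): d=c[q]-c[p];print("stand yaw",np.arctan2(d[1],d[0]))
e=(c[2]+c[3])/2;f=(c[0]+c[1])/2;d=(f-e)/np.linalg.norm(f-e);print("origin",e+.075*d,f-.14*d,np.arctan2(d[1],d[0]))
print("tip",tri(k2((140,370)),k3((70,275))),T.onz(k2((140,370)),.275))
print("btn",tri(k2((476,476)),k4((131,268))),T.onz(k2((476,476)),.05))
print(toolaxes(bot.state()))
# handle in scene: outer top corners
for p in((378,92),(472,75)): print(S.onz(k3(p),.165))
E
```

```text
tray [array([0.5278, 0.2781]), array([0.4915, 0.1971]), array([0.4109, 0.2336]), array([0.4473, 0.3136])] [0.4693 0.2556] [np.float64(0.0879646151714139), np.float64(0.08872217568420877), np.float64(0.08845933640077853), np.float64(0.08791176743530364)]
edge ang -23.78658916120887
edge ang -114.1572212973546
edge ang 155.68552059404547
edge ang 65.51936412216914
handle [0.4778 0.2754] [0.4621 0.237 ] [0.47   0.2562] 0.04146165356294011 -112.16076751147872
foot [array([0.7184, 0.0043]), array([ 0.7002, -0.1113]), array([ 0.491 , -0.0783]), array([0.5107, 0.0391])] [np.float64(0.2105672650975513), np.float64(0.11699411071542311), np.float64(0.21176176391957194), np.float64(0.11906663245007654)]
stand yaw -0.16605382848405822
stand yaw -0.15624165047677488
origin [ 0.5749 -0.0317] [ 0.5711 -0.031 ] -0.16113386317982703
tip (array([ 0.5403, -0.024 ,  0.2784]), array([0.1165, 0.0966]), array([ 0.1651, -0.0184])) [ 0.541  -0.0239  0.275 ]
btn (array([ 0.5032, -0.2673,  0.0618]), array([0.2006, 0.1254]), array([ 0.2915, -0.0235])) [ 0.5047 -0.2692  0.05  ]
[[-0.9468 -0.0005  0.322 ]
 [-0.322   0.0017 -0.9468]
 [-0.0001 -1.     -0.0017]]
[0.4586 0.2376 0.165 ]
[0.4794 0.2772 0.165 ]
```

```bash
python3 -m pendant '[[[-0.0175,-0.0072,-0.0186],0,100],[[-0.0175,-0.0072,-0.0186],0,100],[[-0.0175,-0.0072,-0.0186],0,100],[[-0.0175,-0.0072,-0.0186],0,100],[[-0.0175,-0.0072,-0.0186],0,100],[[-0.0175,-0.0072,-0.0186],0,100],[[-0.0175,-0.0072,-0.0186],0,100],[[-0.0175,-0.0072,-0.0186],0,100],[[-0.0175,-0.0072,-0.0186],0,100],[[-0.0175,-0.0072,-0.0186],0,100]]'
python3 -c "
from h import *
s=bot.state();print(s['q'],s['ee_pos'],toolaxes(s),s['force'])"
```

```text
clock: 0.93
ee_pos: [0.3153, -0.3815, 0.3283]
tool_rot: [0.115, -0.116, 0.698, -0.697]
force: [0.1, -0.2, 0.5]
width: 1.001
[ 1.34073042  0.15693501 -0.57008936  1.83813948  0.09165498  1.17318863
 -0.50234354] [ 0.3152534  -0.38150757  0.32829335] [[-9.46740342e-01 -4.96357478e-04  3.21997636e-01]
 [-3.21997851e-01  4.38126083e-04 -9.46740298e-01]
 [ 3.28846063e-04 -9.99999781e-01 -5.74617679e-04]] [ 0.10365039 -0.24036433  0.49659651]
```

```bash
python3 -m pendant '[[[-0.0175,-0.0072,-0.0186],0,100],[[-0.0175,-0.0072,-0.0186],0,100],[[-0.0175,-0.0072,-0.0186],0,100],[[-0.0175,-0.0072,-0.0186],0,100],[[-0.0175,-0.0072,-0.0186],0,100],[[-0.0175,-0.0072,-0.0186],0,100],[[-0.0175,-0.0072,-0.0186],0,100],[[-0.0175,-0.0072,-0.0186],0,100],[[-0.0175,-0.0072,-0.0186],0,100],[[-0.0175,-0.0072,-0.0186],0,100]]'
python3 -m pendant '[[[-0.0111,0,-0.023],0,100],[[-0.0111,0,-0.023],0,100],[[-0.0111,0,-0.023],0,100],[[-0.0111,0,-0.023],0,100],[[-0.0111,0,-0.023],0,100],[[-0.0111,0,-0.023],0,100],[[-0.0111,0,-0.023],0,100],[[-0.0111,0,-0.023],0,100],[[-0.0111,0,-0.023],0,100],[[-0.0111,0,-0.023],0,100]]'
python3 -m pendant '[[[-0.0111,0.01,-0.023],0,100],[[-0.0111,0.01,-0.023],0,100],[[-0.0111,0.01,-0.023],0,100],[[-0.0111,0.01,-0.023],0,100],[[-0.0111,0.01,-0.023],0,100],[[-0.0111,0.01,-0.023],0,100]]'
python3 -m pendant '[[[0,0,0],-7,100],[[0,0,0],-7,100],[[0,0,0],-7,100],[[0,0,0],-7,100],[[0,0,0],-7,100],[[0,0,0],-7,100],[[0,0,0],-7,100],[[0,0,0],-7,100],[[0,0,0],-7,100],[[0,0,0],-7,100]]'
python3 -m pendant '[[[0,0,0],-7,100],[[0,0,0],-7,100],[[0,0,0],-7,100],[[0,0,0],-7,100],[[0,0,0],-7,100],[[0,0,0],-7,100],[[0,0,0],-7,100],[[0,0,0],-7,100],[[0,0,0],-7,100],[[0,0,0],-4,100]]'
python3 -c "
from h import *
s=bot.state();R=toolaxes(s);print(s['q'],s['ee_pos'],R,s['force']);print(np.degrees(np.arctan2(R[1,2],R[0,2])),R.T@(np.array([.470,.256,.25])-s['ee_pos']))
cv2.imwrite('pics/s1.png',camera('scene')[:,:,::-1]);cv2.imwrite('pics/t1.png',camera('top')[:,:,::-1])"
```

```text
clock: 1.77
ee_pos: [0.4209, -0.1492, 0.4005]
tool_rot: [-0.115, 0.116, -0.698, 0.698]
force: [1.0, 0.0, 0.4]
width: 0.999
clock: 2.6
ee_pos: [0.4516, 0.1041, 0.4002]
tool_rot: [-0.115, 0.115, -0.697, 0.698]
force: [1.2, -0.1, 0.4]
width: 0.996
clock: 3.1
ee_pos: [0.4704, 0.256, 0.3392]
tool_rot: [-0.115, 0.116, -0.698, 0.698]
force: [0.5, -0.2, 0.6]
width: 0.998
clock: 3.93
ee_pos: [0.4704, 0.2548, 0.34]
tool_rot: [-0.496, 0.496, -0.504, 0.504]
force: [-0.1, 0.2, -0.8]
width: 1.0
clock: 4.77
ee_pos: [0.4704, 0.2548, 0.3398]
tool_rot: [-0.692, 0.692, -0.146, 0.146]
force: [0.3, -0.2, 0.5]
width: 1.002
[ 0.49914064  0.63385978 -1.50903133  1.71909563  0.64096199  1.41563915
  0.04381612] [0.47044594 0.25479675 0.33982931] [[ 9.14468123e-01 -7.61578069e-04  4.04657228e-01]
 [-4.04657584e-01 -3.85261090e-04  9.14468201e-01]
 [-5.40540242e-04 -9.99999636e-01 -6.60487327e-04]] [ 0.29433108 -0.20210083  0.45823457]
66.13034537129158 [-0.00084615  0.08982916  0.00097922]
```

```bash
python3 -c "
import cv2
a=cv2.imread('pics/s1.png')[100:260,300:480];b=cv2.imread('pics/t1.png')[200:320,150:285]
cv2.imwrite('pics/j1.png',cv2.hconcat([cv2.resize(a,(400,356)),cv2.resize(b,(400,356))]))"
```

```text
(no output)
```

View pics/j1.png

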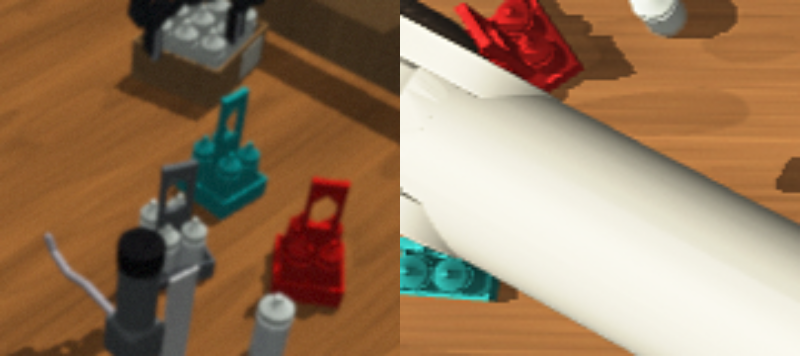

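The gripper is above the grey carrier, and the turquoise and red carriers are clear of it. Descending to just above the grasp height.

```bash
python3 -m pendant '[[[-0.001,0.025,0.001],0,100],[[0,0.025,0],0,100],[[0,0.025,0],0,100],[[0,0.025,0],0,100],[[0,0.02,0],0,100],[[0,0.01,0],0,100],[[0,0,0],0,100],[[0,0,0],0,100]]'
python3 -c "
from h import *
s=bot.state();R=toolaxes(s);print(s['q'],s['ee_pos'],s['force'])
a=camera('scene')[100:260,310:470,::-1];cv2.imwrite('pics/s2.png',cv2.resize(a,None,fx=3.5,fy=3.5,interpolation=cv2.INTER_CUBIC))"
```

```text
clock: 5.53
ee_pos: [0.47, 0.2567, 0.2106]
tool_rot: [0.691, -0.691, 0.149, -0.148]
force: [-0.3, 0.3, 0.0]
width: 1.002
[ 0.40922806  0.74281991 -1.35437977  1.86667217  0.78365476  1.2091857
 -0.0632428 ] [0.46997961 0.25665649 0.21060379] [-0.28836587  0.30146681  0.04926953]
```

View pics/s2.png

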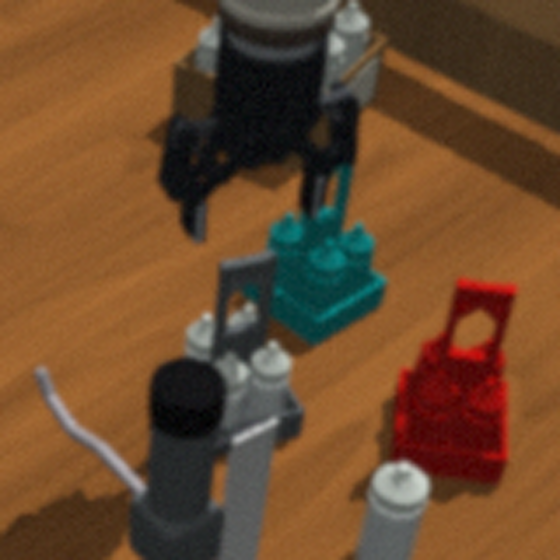

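The open fingertips, at crop (195,235) and (310,215), straddle the handle top at (245,262). Now lowering 60 mm and closing.

```bash
python3 -m pendant '[[[0,0.015,0],0,100],[[0,0.015,0],0,100],[[0,0.015,0],0,100],[[0,0.01,0],0,100],[[0,0.005,0],0,100],[[0,0,0],0,0],[[0,0,0],0,0],[[0,0,0],0,0],[[0,0,0],0,0],[[0,0,0],0,0]]'
python3 -m pendant '[[[0,0,0],0,0],[[0,0,0],0,0],[[0,0,0],0,0],[[0,0,0],0,0]]'
python3 -c "
from h import *
s=bot.state();R=toolaxes(s);print(s['q'],s['ee_pos'],s['force'],s['torque'])
a=camera('scene')[100:260,310:470,::-1];cv2.imwrite('pics/s3.png',cv2.resize(a,None,fx=3.5,fy=3.5,interpolation=cv2.INTER_CUBIC))"
```

```text
clock: 6.42
ee_pos: [0.4706, 0.2572, 0.1512]
tool_rot: [0.692, -0.691, 0.148, -0.149]
force: [0.5, 1.5, 1.7]
width: 0.506
clock: 6.75
ee_pos: [0.4706, 0.2572, 0.1511]
tool_rot: [0.692, -0.691, 0.148, -0.149]
force: [0.9, 3.1, 5.2]
width: 0.504
[ 0.35814262  0.80325956 -1.26882991  1.91207299  0.86857423  1.11997441
 -0.11630181] [0.47060562 0.2572     0.15112031] [0.8923711  3.08833176 5.21807776] [ 0.43747574 -0.2026743  -0.01767178]
```

View pics/s3.png

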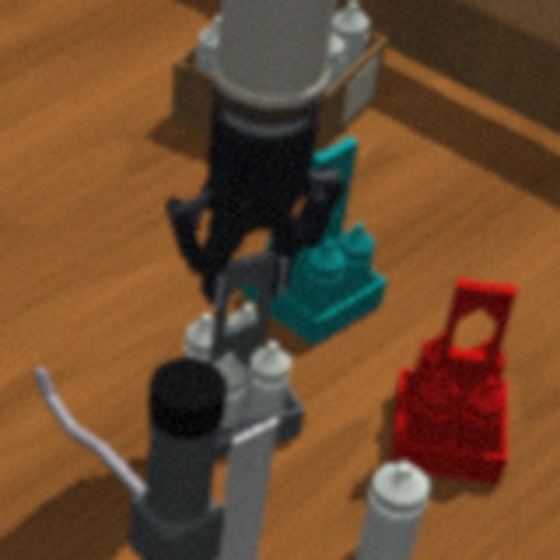

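Gripped: width is 0.504, about 43 mm, which matches the handle. Lifting 145 mm and turning to the hook's yaw.

```bash
python3 -m pendant '[[[0,-0.006,0],0,0],[[0,-0.013,0],0,0],[[0,-0.018,0],0,0],[[0,-0.018,0],0,0],[[0,-0.018,0],0,0],[[0,-0.018,0],0,0],[[0,-0.018,0],0,0],[[0,-0.018,0],0,0],[[0,-0.012,0],0,0],[[0,-0.006,0],0,0]]'
python3 -m pendant '[[[0,0,0],-3,0],[[0,0,0],-4,0],[[0,0,0],-4,0],[[0,0,0],-3.7,0],[[0,0,0],0,0],[[0,0,0],0,0]]'
python3 -c "
from h import *
s=bot.state();R=toolaxes(s);print(s['q'],s['ee_pos'],s['force'],s['torque'],s['width'])
print(np.degrees(np.arctan2(R[1,2],R[0,2])),R.T@(np.array([.496,-.018,.297])-s['ee_pos']))
cv2.imwrite('pics/s4.png',camera('scene')[:,:,::-1])"
```

```text
clock: 7.63
ee_pos: [0.47, 0.2565, 0.297]
tool_rot: [0.691, -0.691, 0.148, -0.149]
force: [0.3, 0.3, -2.6]
width: 0.504
clock: 8.13
ee_pos: [0.4697, 0.256, 0.2948]
tool_rot: [-0.704, 0.705, -0.06, 0.059]
force: [0.9, -0.3, -3.0]
width: 0.504
[ 0.47479619  0.68416466 -1.47779973  1.77804642  0.69984343  1.3533122
  0.24575193] [0.46970612 0.25595335 0.29477102] [ 0.8951227  -0.25848486 -3.0002246 ] [-0.02723796 -0.02134396 -0.01167592] 0.5044211560561197
80.36988876839358 [ 0.07175025 -0.00204576 -0.26569624]
```

View pics/s4.png

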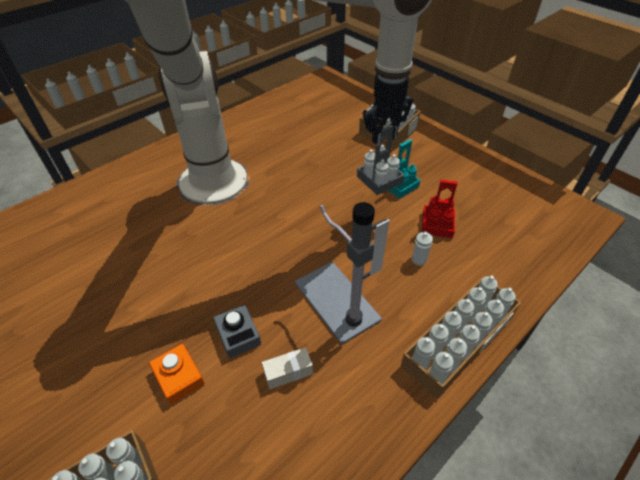

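The carrier is held upright and clear of everything, weight about 3 N. Carrying it to 80 mm before the hook seat.

```bash
python3 -m pendant '[[[0.002,0,-0.008],0,0],[[0.004,0,-0.015],0,0],[[0.006,0,-0.022],0,0],[[0.006,0,-0.022],0,0],[[0.006,0,-0.022],0,0],[[0.006,0,-0.022],0,0],[[0.006,0,-0.022],0,0],[[0.006,0,-0.022],0,0],[[0.006,0,-0.022],0,0],[[0.006,0,-0.022],0,0]]'
python3 -m pendant '[[[0.006,0,-0.022],0,0],[[0.006,0,-0.022],0,0],[[0.004,0,-0.014],0,0],[[0.002,0,-0.008],0,0],[[0,0,0],0,0],[[0,0,0],0,0]]'
python3 -c "
from h import *
s=bot.state();R=toolaxes(s);print(s['q'],s['ee_pos'],s['force'],s['torque'],s['width'])
print(np.degrees(np.arctan2(R[1,2],R[0,2])))
a=camera('scene');b=camera('top')
cv2.imwrite('pics/s5.png',cv2.resize(a[140:300,240:440,::-1],None,fx=4,fy=3.75,interpolation=cv2.INTER_CUBIC))
cv2.imwrite('pics/t5.png',cv2.resize(b[140:300,240:440,::-1],None,fx=4,fy=3.75,interpolation=cv2.INTER_CUBIC))"
```

```text
clock: 9.02
ee_pos: [0.4901, 0.0493, 0.2953]
tool_rot: [-0.704, 0.705, -0.059, 0.059]
force: [-0.3, -0.1, -2.8]
width: 0.505
clock: 9.52
ee_pos: [0.497, -0.0167, 0.2953]
tool_rot: [0.705, -0.704, 0.059, -0.059]
force: [0.7, 0.1, -3.2]
width: 0.504
[ 1.09613137  0.59983332 -1.50836518  1.86313427  0.62490706  1.29556336
  0.81109652] [ 0.49695463 -0.01666532  0.29531994] [ 0.71375269  0.10790308 -3.20918905] [ 0.03497441 -0.03562228 -0.02356359] 0.5038949305016757
80.42636217086805
```

View pics/s5.png

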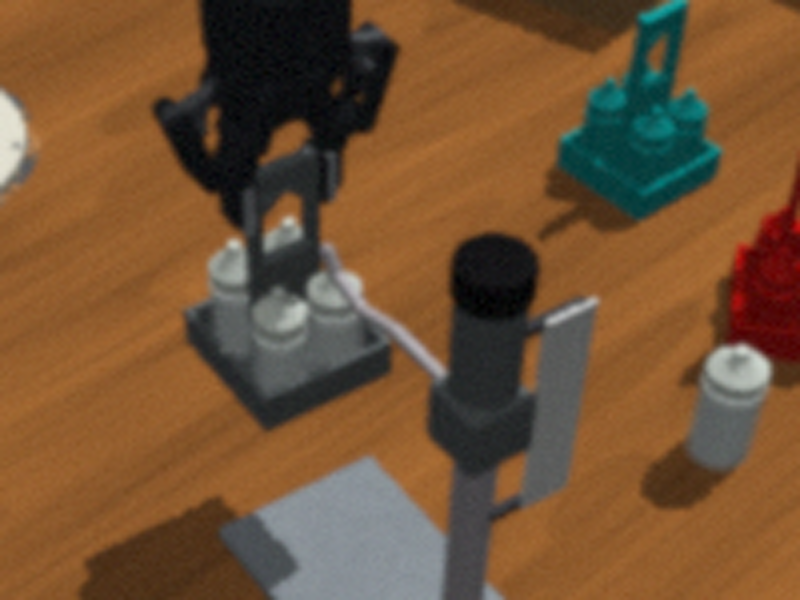

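View pics/t5.png

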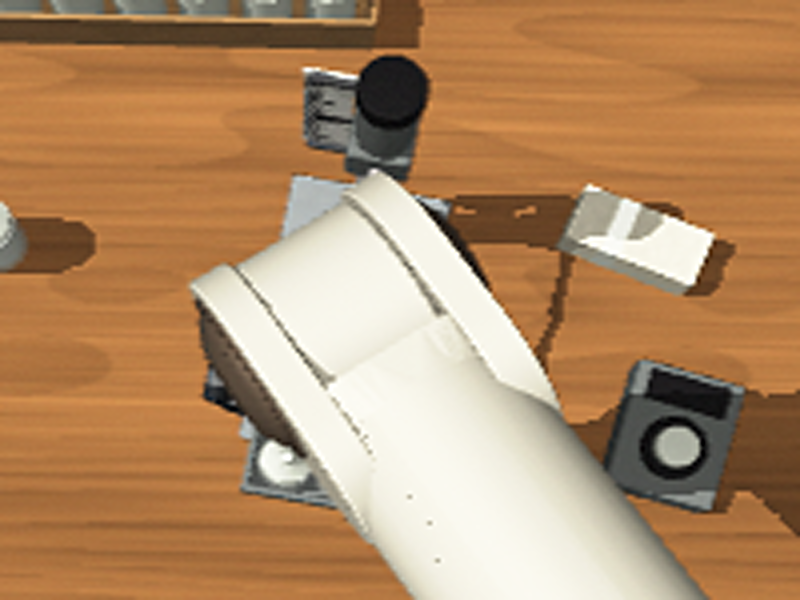

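```bash
python3 -c "
from h import *
np.set_printoptions(precision=1,suppress=True)
s=bot.state();R=toolaxes(s);p=s['ee_pos'];f=lambda X:(S.px(X)-[240,140]+.5)*[4,3.75]
y=R[:,2];x=R[:,0];b=p+[0,0,.0135]
print('handle top corners far(-x)/near(+x)',f([b-.022*y+.005*x,b+.022*y+.005*x,b-.022*y-.005*x,b+.022*y-.005*x]))
o=p+[0,0,-.1511]
print('tray bottom corners near',f([o+.046*x-.044*y,o+.046*x+.044*y,o-.046*x-.044*y]))
print('tip',f([.5403,-.024,.2784]), 'eye',f(p-[0,0,.006]))
"
python3 -c "
from h import *
a=cv2.imread('pics/s5.png')[130:450,150:470];cv2.imwrite('pics/s5b.png',cv2.resize(a,None,fx=1.8,fy=1.8))"
```

```text
handle top corners far(-x)/near(+x) [[253.9 181.7]
 [323.6 153.4]
 [244.  172. ]
 [313.4 144. ]]
tray bottom corners near [[269.2 433.4]
 [394.  374.8]
 [188.7 343.1]]
tip [[327.8 247.1]] eye [[284.9 188.5]]
```

View pics/s5b.png

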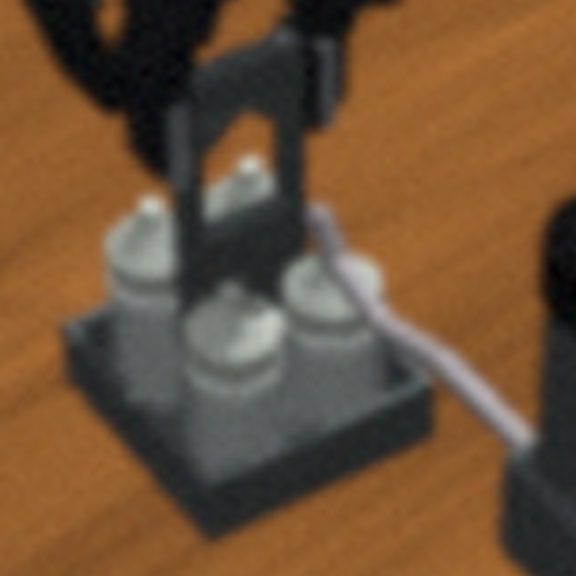

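The handle is 43 mm short of the tip and laterally aligned within 1 mm, with the eye about 10 mm above the tip height. Threading in along tool +x.

```bash
python3 -m pendant '[[[0.004,-0.001,-0.001],0,0],[[0.008,0,0],0,0],[[0.01,0,0],0,0],[[0.01,0,0],0,0],[[0.01,0,0],0,0],[[0.008,0,0],0,0],[[0.004,0,0],0,0],[[0,0,0],0,0]]'
python3 -c "
from h import *
s=bot.state();R=toolaxes(s);print(s['q'],s['ee_pos'],s['force'],s['torque'],s['width'])
a=camera('scene')
cv2.imwrite('pics/s6.png',cv2.resize(a[150:260,270:400,::-1],None,fx=5,fy=5,interpolation=cv2.INTER_CUBIC))"
```

```text
clock: 10.28
ee_pos: [0.5514, -0.0267, 0.2962]
tool_rot: [0.705, -0.704, 0.059, -0.059]
force: [0.2, -0.0, -3.3]
width: 0.505
[ 0.97614258  0.66427839 -1.41074046  1.73779762  0.67438756  1.34035204
  0.83172959] [ 0.55135826 -0.02667427  0.29617521] [ 0.24623435 -0.01385137 -3.27848915] [-0.05005017 -0.00520133  0.02289513] 0.5050669714182201
```

View pics/s6.png

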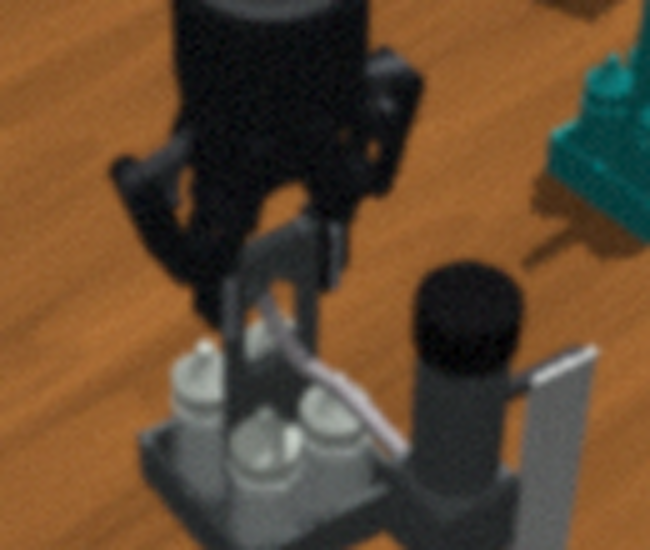

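The bar now passes through the window, with the tip visible inside it at (262,300), and there is no contact force. Advancing 24 mm to the seat, then lowering to 3–4 mm above it.

```bash
python3 -m pendant '[[[0.005,0,0],0,0],[[0.007,0,0],0,0],[[0.007,0,0],0,0],[[0.005,0,0],0,0],[[0,0.007,0],0,0],[[0,0.01,0],0,0],[[0,0.007,0],0,0],[[0,0.003,0],0,0],[[0,0,0],0,0],[[0,0,0],0,0]]'
python3 -c "
from h import *
s=bot.state();R=toolaxes(s);print(s['q'],s['ee_pos'],s['force'],s['torque'],s['width'])
a=camera('scene')
cv2.imwrite('pics/s7.png',cv2.resize(a[150:260,270:400,::-1],None,fx=5,fy=5,interpolation=cv2.INTER_CUBIC))"
```

```text
clock: 11.17
ee_pos: [0.5737, -0.0307, 0.269]
tool_rot: [0.705, -0.705, 0.059, -0.058]
force: [-0.1, -0.5, -2.5]
width: 0.505
[ 0.91800049  0.71522078 -1.3510712   1.71488926  0.72168826  1.31877727
  0.82336002] [ 0.57365111 -0.03065528  0.26901497] [-0.06344049 -0.47435448 -2.51957843] [ 0.06360778  0.01236177 -0.0524191 ] 0.5045483581005706
```

View pics/s7.png

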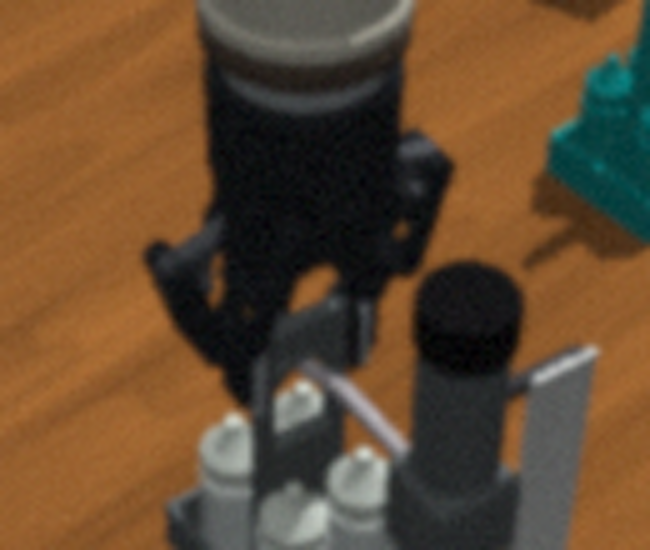

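The window's peak now sits just over the bar. Easing down onto the spring.

```bash
python3 -m pendant '[[[0,0.002,0],0,0],[[0,0.003,0],0,0],[[0,0.003,0],0,0],[[0,0.003,0],0,0],[[0,0.003,0],0,0],[[0,0.003,0],0,0],[[0,0.003,0],0,0],[[0,0.002,0],0,0],[[0,0,0],0,0],[[0,0,0],0,0]]'
python3 -m pendant '[[[0,0.002,0],0,0],[[0,0.003,0],0,0],[[0,0.003,0],0,0],[[0,0.003,0],0,0],[[0,0.002,0],0,0],[[0,0,0],0,0],[[0,0,0],0,0],[[0,0,0],0,0],[[0,0,0],0,0]]'
python3 -c "
from h import *
s=bot.state();R=toolaxes(s);print(s['q'],s['ee_pos'],s['force'],s['torque'],s['width'])
a=camera('scene')
for i in range(3): camera('top');print(bot.state()['force'])
cv2.imwrite('pics/s8.png',cv2.resize(a[150:280,270:410,::-1],None,fx=4.5,fy=4.5,interpolation=cv2.INTER_CUBIC))"
```

```text
clock: 12.05
ee_pos: [0.5741, -0.0306, 0.2474]
tool_rot: [0.705, -0.705, 0.059, -0.059]
force: [1.0, 0.4, -1.2]
width: 0.506
clock: 12.8
ee_pos: [0.5741, -0.0306, 0.2345]
tool_rot: [0.705, -0.705, 0.058, -0.059]
force: [1.5, 1.8, -0.3]
width: 0.504
[ 0.89915657  0.74655459 -1.31468918  1.75021274  0.75985227  1.26541563
  0.79791735] [ 0.57412831 -0.03060494  0.23451587] [ 1.4686422   1.80697765 -0.25645608] [ 0.23963809 -0.3389936   0.03271705] 0.5039741949517453
[1.48765312 2.04572453 0.93559722]
[1.08506534 1.5232399  0.15330176]
[1.10447504 1.45890738 0.84384308]
```

View pics/s8.png

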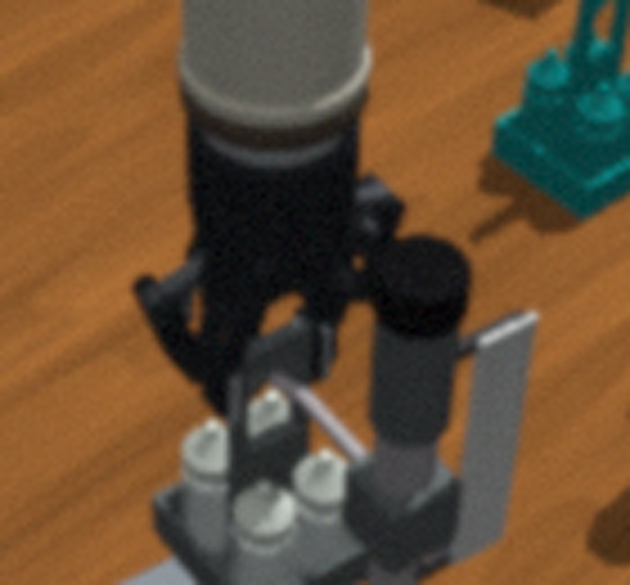

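The carriage has dipped and the wrist carries about zero weight. Small +x and +y forces suggest the bar sits slightly to +x and +y of the peak, so I'll correct by a millimetre or two.

```bash
python3 -m pendant '[[[0.001,0,0.001],0,0],[[0.001,0,0],0,0],[[0,0,0],0,0],[[0,0,0],0,0],[[0,0,0],0,0],[[0,0,0],0,0]]'
python3 -c "
from h import *
for i in range(4): camera('top');s=bot.state();print(s['force'],s['torque'],s['ee_pos'])"
```

```text
clock: 13.5
ee_pos: [0.5754, -0.0298, 0.234]
tool_rot: [0.705, -0.705, 0.059, -0.058]
force: [-4.6, 3.0, -0.7]
width: 0.504
[-4.37381422  2.52292432  0.72096197] [ 0.47890434  0.89554242 -0.03337474] [ 0.57543562 -0.02981171  0.23404535]
[-4.24571386  2.24778344  0.4081544 ] [ 0.52353847  0.8760087  -0.02081888] [ 0.57546184 -0.02974252  0.23406887]
[-5.23713225  3.12365939 -0.09645046] [ 6.44611044e-01  9.24103875e-01 -4.37652694e-04] [ 0.57556525 -0.02977452  0.23410777]
[-5.06844622  2.86116511  0.11182462] [0.54571958 0.93401438 0.02166138] [ 0.57561352 -0.02975764  0.23414008]
```

```bash
python3 -m pendant '[[[-0.0015,0,0.0005],0,0],[[0,0,0.001],0,0],[[0,0,0],0,0],[[0,0,0],0,0],[[0,0,0],0,0]]'
python3 -c "
from h import *
for i in range(4): camera('top');s=bot.state();print(toolaxes(s).T@s['force'],s['ee_pos'])
a=camera('scene')
cv2.imwrite('pics/s9.png',cv2.resize(a[180:280,290:390,::-1],None,fx=6,fy=6,interpolation=cv2.INTER_CUBIC))"
```

```text
clock: 14.12
ee_pos: [0.5754, -0.0294, 0.2344]
tool_rot: [-0.704, 0.705, -0.059, 0.059]
force: [-0.8, -1.8, -0.1]
width: 0.506
[ 0.58337813 -0.60757454 -3.06467414] [ 0.57538502 -0.02936009  0.23438856]
[ 1.436943   -0.63730213 -3.18633494] [ 0.57534935 -0.02932411  0.2343605 ]
[ 1.31711997 -0.37552743 -2.8912479 ] [ 0.575373   -0.02928757  0.23438966]
[ 1.64807545  0.15895317 -3.67940908] [ 0.57533845 -0.02920903  0.23438645]
```

View pics/s9.png

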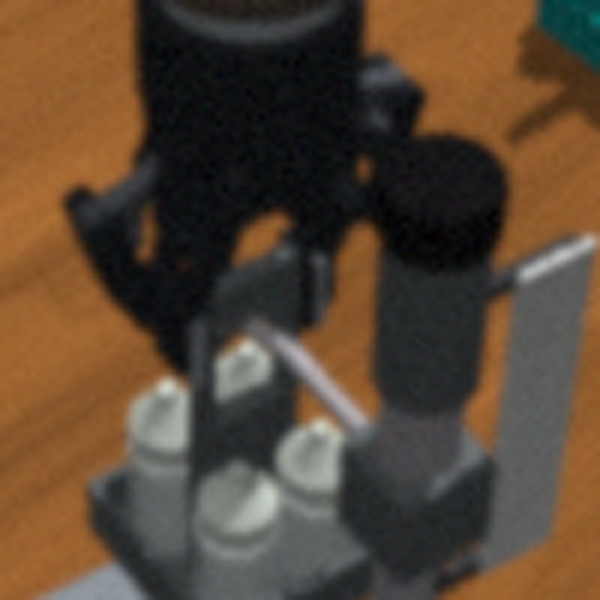

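```bash
python3 -m pendant '[[[0.0003,0,-0.001],0,0],[[0,0.001,0],0,0],[[0,0,0],0,0],[[0,0,0],0,0],[[0,0,0],0,0]]'
python3 -c "
from h import *
for i in range(4): camera('top');s=bot.state();print(toolaxes(s).T@s['force'],s['ee_pos'])"
```

```text
clock: 14.78
ee_pos: [0.5752, -0.0292, 0.2334]
tool_rot: [0.705, -0.705, 0.058, -0.059]
force: [0.4, -1.9, 0.1]
width: 0.51
[ 2.55917229 -0.5076004  -2.14405376] [ 0.57521663 -0.02928125  0.23340204]
[ 1.43420063 -0.41181072 -1.9850635 ] [ 0.57522443 -0.02925257  0.23343019]
[ 2.94457828 -0.47752544 -2.07789909] [ 0.57519789 -0.02928354  0.23343434]
[ 1.81584989  0.11074439 -1.19447857] [ 0.57518413 -0.02929417  0.23341049]
```

Residual forces are small now. Releasing to a small gap first.

```bash
python3 -m pendant '[[[0,0,0],0,54],[[0,0,0],0,58],[[0,0,0],0,62],[[0,0,0],0,66],[[0,0,0],0,70],[[0,0,0],0,75],[[0,0,0],0,75]]'
python3 -c "
from h import *
s=bot.state();print(toolaxes(s).T@s['force'],s['ee_pos'],s['width'])
a=camera('scene')
cv2.imwrite('pics/s10.png',cv2.resize(a[180:280,290:390,::-1],None,fx=6,fy=6,interpolation=cv2.INTER_CUBIC))"
```

```text
clock: 15.57
ee_pos: [0.575, -0.0293, 0.2333]
tool_rot: [0.705, -0.705, 0.059, -0.059]
force: [0.0, -0.0, -0.7]
width: 0.751
[ 0.05212715  0.70160981 -0.02403922] [ 0.57498058 -0.02930711  0.23329143] 0.7512435154507512
```

View pics/s10.png

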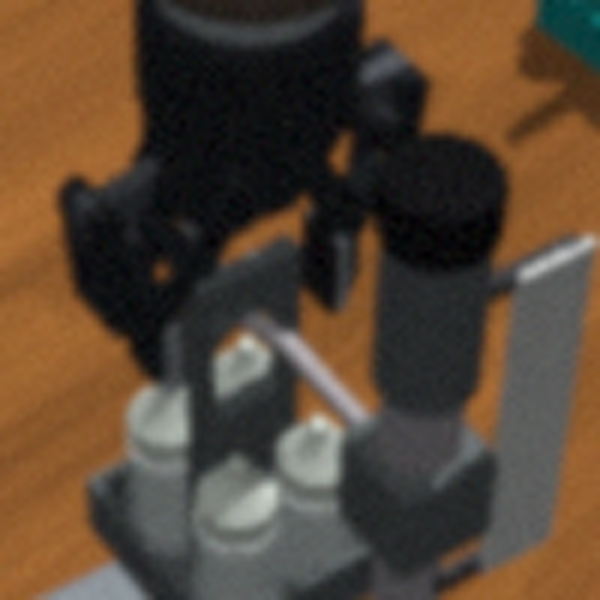

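Released: force near zero and the carrier hangs on the hook. Opening fully and retreating straight up.

```bash
python3 -m pendant '[[[0,0,0],0,90],[[0,0,0],0,100],[[0,0,0],0,100],[[0,-0.005,0],0,100],[[0,-0.01,0],0,100],[[0,-0.015,0],0,100],[[0,-0.015,0],0,100],[[0,-0.02,0],0,100],[[0,-0.02,0],0,100],[[0,-0.02,0],0,100]]'
python3 -c "
from h import *
s=bot.state();print(s['q'],s['force'],s['ee_pos'],s['width'])
a=camera('scene')
cv2.imwrite('pics/s11.png',cv2.resize(a[150:290,270:410,::-1],None,fx=4.2,fy=4.2,interpolation=cv2.INTER_CUBIC))"
```

```text
clock: 16.45
ee_pos: [0.5752, -0.029, 0.3411]
tool_rot: [0.705, -0.705, 0.058, -0.059]
force: [0.8, 0.4, -0.4]
width: 0.998
[ 0.94139439  0.65611849 -1.41227449  1.62335803  0.65455785  1.43110934
  0.86947154] [ 0.84050618  0.44582558 -0.37672407] [ 0.57521212 -0.02897772  0.34112737] 0.9984030176771527
```

View pics/s11.png

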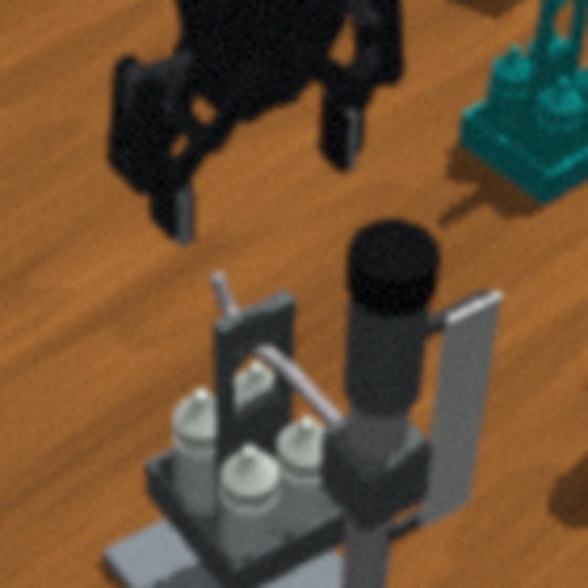

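The carrier hangs centred on the seat, and the tip and stand are clear. Going on to the record button with the gripper shut, which gives the hook time to settle.

```bash
python3 -m pendant '[[[0,-0.02,0],0,100],[[0,-0.02,0],0,100],[[-0.002,0,-0.01],0,60],[[-0.003,0,-0.02],0,0],[[-0.003,0,-0.022],0,0],[[-0.003,0,-0.022],0,0],[[-0.003,0,-0.022],0,0],[[-0.003,0,-0.022],0,0],[[-0.003,0,-0.022],0,0],[[-0.003,0,-0.022],0,0]]'
python3 -m pendant '[[[-0.003,0,-0.022],0,0],[[-0.003,0,-0.022],0,0],[[-0.003,0.01,-0.022],0,0],[[-0.0025,0.02,-0.0187],0,0],[[0,0.03,0],0,0],[[0,0.03,0],0,0],[[0,0.03,0],0,0],[[0,0.02,0],0,0],[[0,0.01,0],0,0],[[0,0,0],0,0]]'
python3 -c "
from h import *
s=bot.state();R=toolaxes(s);print(s['q'],s['force'],s['ee_pos'],s['width'],R.T@(np.array([.503,-.267,.12])-s['ee_pos']))
a=camera('scene')
cv2.imwrite('pics/s12.png',a[:,:,::-1])
cv2.imwrite('pics/s12b.png',cv2.resize(a[230:370,150:330,::-1],None,fx=4.2,fy=4.2,interpolation=cv2.INTER_CUBIC))"
```

```text
clock: 17.33
ee_pos: [0.525, -0.1865, 0.3792]
tool_rot: [-0.704, 0.705, -0.058, 0.059]
force: [0.5, 0.4, -0.4]
width: 0.001
clock: 18.17
ee_pos: [0.4991, -0.2671, 0.2269]
tool_rot: [0.705, -0.704, 0.06, -0.058]
force: [-0.6, -1.1, 0.3]
width: -0.001
[ 1.35368493  0.76127661 -1.33557433  1.77655712  0.78000031  1.26276741
  1.2134151 ] [-0.62188347 -1.10489427  0.31171157] [ 0.49906227 -0.26707472  0.22688787] -0.0005180221358932491 [0.00415382 0.10687776 0.00064667]
```

View pics/s12.png

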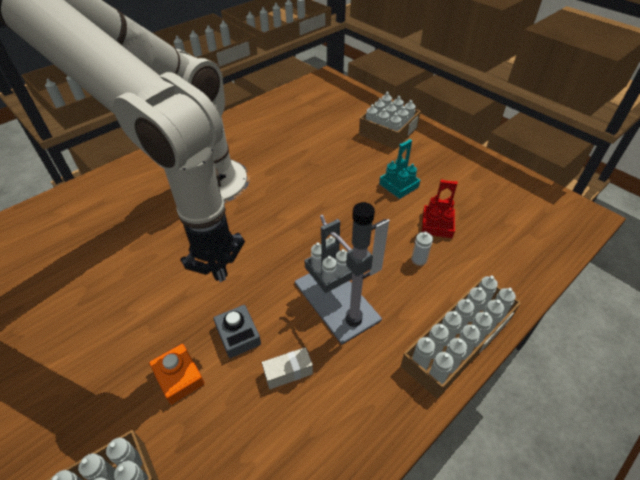

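View pics/s12b.png

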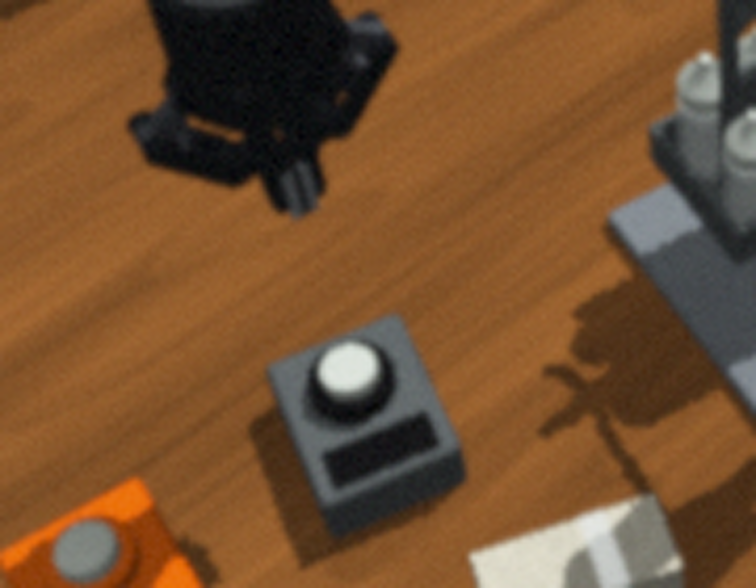

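The gripper is above the grey box's white button (scene (232,317)). The orange look-alike is 0.13 m away. Descending to about 15 mm above the button and checking that the carrier has settled.

```bash
python3 -m pendant '[[[0.0045,0.01,0],0,0],[[0,0.02,0],0,0],[[0,0.025,0],0,0],[[0,0.025,0],0,0],[[0,0.02,0],0,0],[[0,0.015,0],0,0],[[0,0.005,0],0,0],[[0,0,0],0,0],[[0,0,0],0,0]]'
cat > look.py <<'E'
from h import *
import sys
n=sys.argv[1]
s=bot.state();R=toolaxes(s);print(s['clock'],s['force'],s['ee_pos'],R.T@(np.array([.5035,-.2675,.0]) -s['ee_pos']))
a=camera('scene')[:,:,::-1]
A=cv2.resize(a[250:370,180:300],(400,400),interpolation=cv2.INTER_CUBIC);B=cv2.resize(a[190:310,290:410],(400,400),interpolation=cv2.INTER_CUBIC)
cv2.imwrite(f'pics/{n}.png',cv2.hconcat([A,B]))
cv2.imwrite('pics/last_'+n+'.png',a)
E
python3 look.py b1
```

```text
clock: 18.97
ee_pos: [0.5056, -0.2677, 0.1094]
tool_rot: [-0.705, 0.705, -0.058, 0.059]
force: [0.1, -0.4, 1.1]
width: -0.002
18.9667 [ 0.05230245 -0.39233143  1.13891424] [ 0.50564636 -0.26773757  0.10939914] [-0.00233777  0.10939541 -0.00011561]
```

View pics/b1.png

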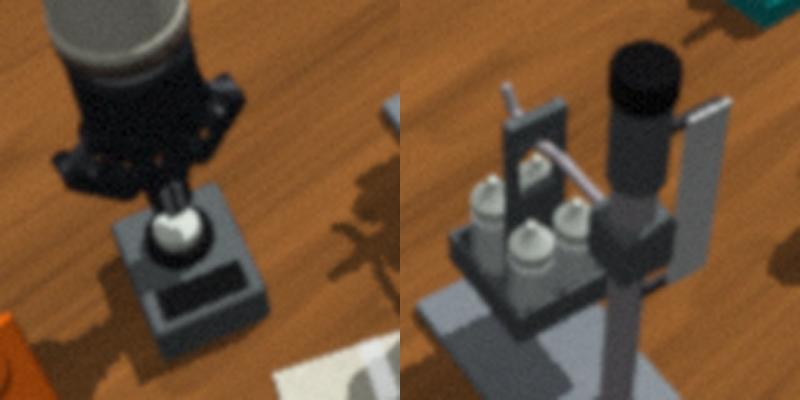

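The fingertips are over the button centre at left (178,215). I'll wait about 2.5 s and difference frames to confirm the hook is at rest.

```bash
for i in 1 2 3; do python3 -m pendant '[[[0,0,0],0,0],[[0,0,0],0,0],[[0,0,0],0,0],[[0,0,0],0,0],[[0,0,0],0,0],[[0,0,0],0,0],[[0,0,0],0,0],[[0,0,0],0,0],[[0,0,0],0,0],[[0,0,0],0,0]]' | head -1; done
python3 - <<'E'
from h import *
fr=[camera('scene')[190:310,300:390].astype(float) for i in range(16)]
# split into early mean and shift estimates
g=[cv2.cvtColor(f.astype('uint8'),cv2.COLOR_RGB2GRAY).astype(np.float32) for f in fr]
g=[x[20:80,5:60] for x in g]  # carrier region
w=cv2.createHanningWindow(g[0].shape[::-1],cv2.CV_32F)
print([np.round(cv2.phaseCorrelate(g[0],x,w)[0],2).tolist() for x in g])
E
python3 -m pendant '[[[-0.002,0.005,0],0,0],[[0,0.005,0],0,0],[[0,0,0],0,0]]'; python3 look.py b2
```

```text
clock: 19.85
clock: 20.68
clock: 21.52
[[0.0, 0.0], [0.08, -0.1], [-0.01, 0.03], [0.03, 0.02], [0.01, -0.13], [0.04, -0.16], [0.01, 0.02], [0.12, 0.07], [-0.0, 0.03], [0.0, -0.08], [0.09, -0.01], [-0.01, 0.07], [-0.07, 0.03], [-0.02, -0.09], [0.06, -0.09], [0.01, -0.14]]
clock: 22.57
ee_pos: [0.5017, -0.2673, 0.097]
tool_rot: [0.705, -0.705, 0.059, -0.058]
force: [-0.2, 0.9, 0.0]
width: -0.006
22.5667 [-0.19028967  0.85489504  0.02788272] [ 0.50173393 -0.26729286  0.09700191] [1.95144391e-03 9.69985645e-02 5.89779630e-05]
```

View pics/b2.png

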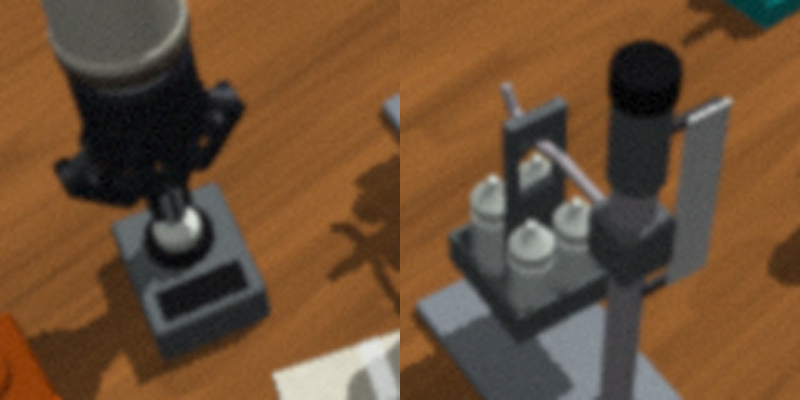

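The hook and carrier are at rest: image shift stays within noise, under 0.2 px. Pressing in small steps.

```bash
python3 -m pendant '[[[0.0015,0.003,0],0,0],[[0,0.003,0],0,0],[[0,0.003,0],0,0],[[0,0,0],0,0],[[0,0,0],0,0]]';python3 -m pendant '[[[0,0.002,0],0,0],[[0,0.002,0],0,0],[[0,0,0],0,0],[[0,0,0],0,0]]'; python3 look.py b3
```

```text
clock: 23.03
ee_pos: [0.504, -0.2675, 0.0891]
tool_rot: [0.705, -0.705, 0.059, -0.058]
force: [0.1, 0.2, 0.2]
width: -0.0
clock: 23.37
ee_pos: [0.5044, -0.2676, 0.0855]
tool_rot: [-0.705, 0.705, -0.058, 0.059]
force: [0.5, 0.3, 1.3]
width: 0.003
23.3667 [0.52045305 0.27800361 1.32083609] [ 0.50441216 -0.26762447  0.08550324] [-9.62545183e-04  8.55027689e-02 -2.82292240e-05]
```

View pics/b3.png

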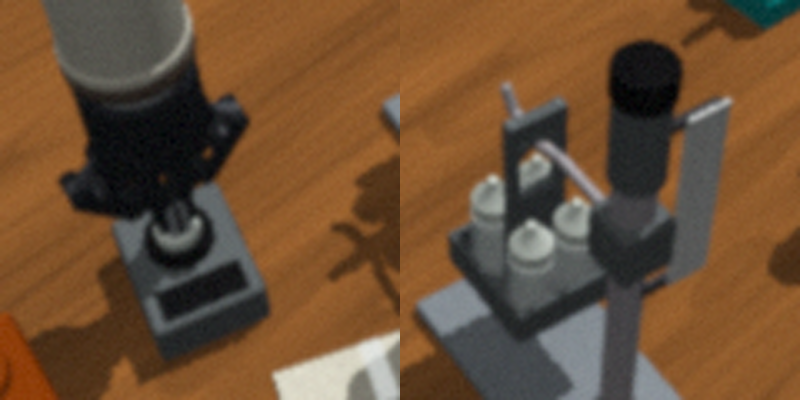

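Contact has started (1.3 N) on the white cap. Continuing down.

```bash
python3 -m pendant '[[[0,0.002,0],0,0],[[0,0.002,0],0,0],[[0,0,0],0,0],[[0,0,0],0,0]]';python3 -m pendant '[[[0,0.002,0],0,0],[[0,0.001,0],0,0],[[0,0,0],0,0],[[0,0,0],0,0]]'
```

```text
clock: 23.75
ee_pos: [0.5044, -0.2677, 0.0815]
tool_rot: [-0.705, 0.705, -0.058, 0.059]
force: [1.3, -0.0, 3.3]
width: -0.002
clock: 24.08
ee_pos: [0.5046, -0.2676, 0.0808]
tool_rot: [-0.704, 0.705, -0.058, 0.059]
force: [-6.4, 0.3, 22.1]
width: -0.001
```

Bottomed out: the force jumped to 22 N and travel stopped. Releasing and retreating.

```bash
python3 -m pendant '[[[0,-0.003,0],0,0],[[0,-0.006,0],0,0],[[0,-0.01,0],0,0],[[0,-0.02,0],0,0],[[0,-0.02,0],0,0],[[0,-0.03,0],0,0],[[0,-0.03,0],0,0],[[0,-0.02,0],0,0],[[0,0,0],0,0],[[0,0,0],0,0]]'; python3 look.py b4
python3 - <<'E'
from h import *
cv2.imwrite('pics/t9.png',camera('top')[:,:,::-1])
E
```

```text
clock: 24.92
ee_pos: [0.5043, -0.2679, 0.2183]
tool_rot: [-0.704, 0.705, -0.058, 0.059]
force: [-0.4, 0.1, -0.7]
width: -0.003
24.9167 [-0.40008244  0.07222288 -0.72104367] [ 0.50433477 -0.26792695  0.21832842] [-0.00115463  0.21832677  0.00051643]
```

View pics/last_b4.png

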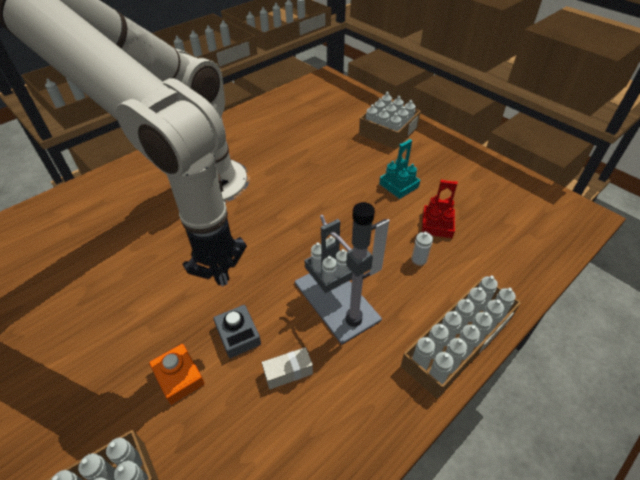

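View pics/t9.png

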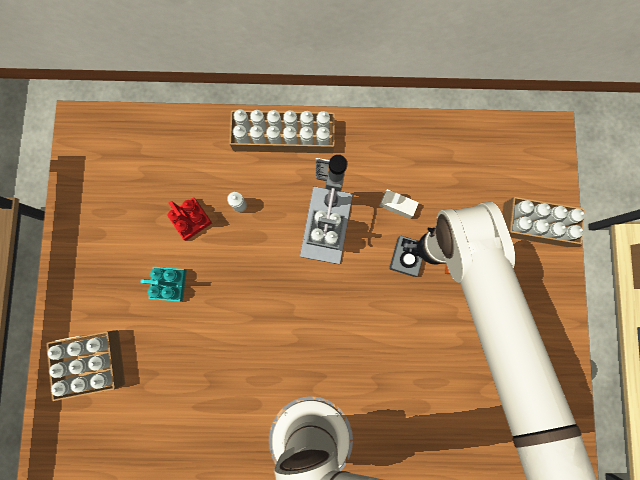

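View pics/b4.png

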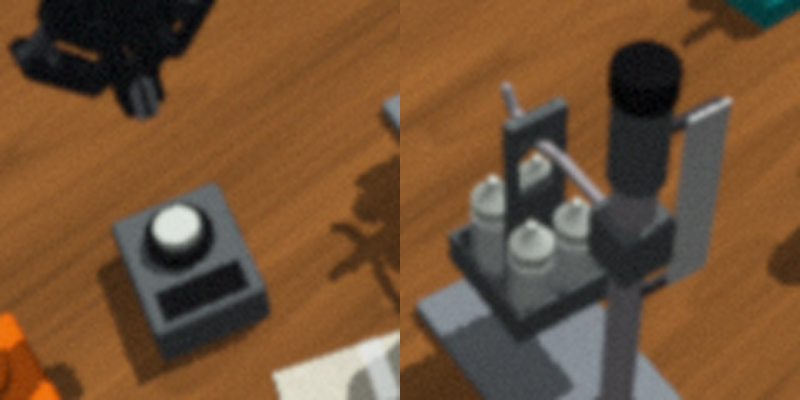

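The carrier hangs on the hook at scene (330,255). The button is up again, and the bottle at top (237,202) and carton at top (399,203) are where they were. The robot is clear, so I'm handing in.

```bash
python3 -c "
from plant import finish_job
print(finish_job())"
```

```text
the job is handed in; nothing more can be done
None
```

The grey carrier is hanging on the sprung hook, the record button has been pressed once and has come back up, and the job is handed in at about 25 s. No verdict was reported.

- **Hanging:** I gripped the handle, threaded the window over the hook tip and lowered the carrier onto the spring. I let go only once the wrist carried almost none of its roughly 3 N weight. The dip was about 30 mm, worked out from the tool height, and the hook did not slam.
- **A correction on the way:** While the carrier sat on the bar, side forces rose to about 5 N. I shifted it by a millimetre or two until they fell to about 2–3 N, then let go.
- **Waiting and recording:** I pressed about 8 s after letting go, and a set of frames taken about 6 s after letting go showed no movement beyond image noise. The button bottomed at about 22 N.
- **Last pictures:** They show the carrier still hanging, the button up, the robot clear of everything, and the loose bottle, carton and look-alikes in their original places. No check failed.

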